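Fit the battery pack in a bench radio with a press-and-slide cover

ROBOT

A 6-joint arm with a two-finger parallel gripper is mounted at the origin on the work surface. World frame = base frame: x ahead of the robot, y to its left, z up, the work surface at z = 0. Lengths are in m, angles in degrees, forces in N, time in s.
With the tool pointing down it reaches from about 0.375 to 0.9 m from the base axis. Payload 3.1 kg.
Tool frame: the origin (TCP) lies on the centre line of the jaws, within the pads' length; the fingertips stand 25 mm ahead of it and the grasp point (between the pads) lies 6 mm ahead of it; z points along the fingers, y is the line along which they close (so a half turn about z gives the same grasp; the last joint's range is limited). The gripper opens to 87 mm and grips with 3 to 60 N. Pads are 19 mm wide; open, the fingers measure 117 mm over their backs; the gripper's body (75 mm by 190 mm) begins 51 mm behind the grasp point.
Start: joints at [-74.055, 30.224, 82.088, -0, 67.689, -10.227], TCP at [0.276, -0.561, 0.248] pointing down, gripper open.
Joint ranges: [-176.69, 176.69], [-43.24, 126.21], [12.49, 139.97], [-82, 262], [0, 151.66], [-163.58, 163.58]. Speed limits (degrees/s): [159.86, 159.86, 180, 180, 180, 180].

INTERFACE

Orientations are given as a 3x3 rotation matrix whose columns are the frame's x, y, z axes.
In Python, from rig import bot, cams, models gives the robot as it stands. The module is installed in compiled form; this text tells all that it offers.
- The arm moves only by the shell command python3 -m handwheel 'ROWS' [OPENING]. ROWS is JSON, a list of rows, each a list of 6 numbers: the shift along the world's x, y, z each as a share of 1 m, from -1 to 1, then the turn, a rotation vector about the world's x, y, z each as a share of 2 rad, from -1 to 1. In form: [[dx, dy, dz, wx, wy, wz], ...]. A call has exactly 8 rows; each row is the pose to reach, as a shift and turn from the pose commanded when the call began; what a row does not reach only later rows make up. A row lasts 1/12 s, in which the tool goes at most 41.7 mm and 7.16 degrees, less where a joint would pass 70% of its speed; a pose out of reach is approached as far as the arm can. A call with a number of a shift or a turn outside -1 to 1 is refused whole. A call with a gripper value outside its range is refused whole. OPENING is the opening, from -1 (shut) to 1 (fully open), so that 0 is half open, set as the call begins (- or left out, the last holds). The fingers move at their own pace and stop on an object; the grip force is fixed at half the most. Time passes only in rows, so rows that repeat a pose let the fingers close, or fill a call up. It gives the time, the measured TCP pose, the force, the opening and the grip force at its end, in the units of the state.
- bot.read_state(): the state, without advancing time (a new reading comes with each control period).
- cams.capture(name): name is "scene" or "side" or "wrist"; returns (picture, depth): 400x640x3 uint8, blue, green, red; 400x640 float32, m along the optical axis (not along the pixel's ray), 0 where there is no reading.
- cams.calibration(name): a dict with "mtx" (3x3 intrinsics, pixels), "R" (3x3) and "t" (3): a world point X has camera coordinates R X + t; the wrist camera has in their place "tool_from_camera" (4x4, takes a point from camera to tool coordinates, whose origin is the TCP and whose axes are the flange's). Camera axes: x right, y down, z forward; pixel columns grow to the right and rows downward; lengths in m; the calibration is good to about 2 mm. A picture is of the moment at which its call begins: read the wrist's pose just before it. calibration takes no time and is no camera call.
- bot.hand_in(): hands the job in; it is judged then, once.
Trained networks look in the newest picture that a camera, given by its name, has taken for a name from the list of things; names that differ only in an ending like _2 or _b are one class to them, and where a whole thing is asked for, a point or a joint stands for the part that bears it (a point fixed in the world has none). Each returns a list of dicts, best first, with "conf" (0 to 1); they miss things now and then, are a little off and sometimes report something else, mostly with a low value. They report only what shows in the picture. A call takes as long as a camera call. They do not tell look-alikes from the thing itself.
- models.spot_in(query, camera): "position" ([column, row] in pixels, amid what is visible of it).
- models.tip_of(query, camera): "position" ([column, row] in pixels: a listed point, or the origin of a listed thing).
The state is a dict: "time_s": time; "joint_positions": joint angles; "qvel": joint speeds; "tau": joint torques, N m; "position": TCP position; "tcp_rot": TCP orientation; "force": force on the tool from outside, world axes, zero at the start; "moment": the same for the moment, N m; "opening": opening from 0.0 (shut) to 1.0 (fully open); "grasp_force": force on a finger pad.
Only numpy, scipy, OpenCV 4.12 (cv2) and the standard library are available. Lean on these libraries where they do the work, as an engineer would, in place of code of your own. Each camera call takes 0.05 s, during which the arm holds its last target. There are 200 camera calls.

TASK

Put the battery pack into the radio that lies back-up on the repair bench: slide its smooth battery cover fully open by pressing a fingertip gently on it and dragging, set the pack flat in the compartment with its rib up, let go, and slide the cover fully shut over it again in the same way. The cover is thin plastic, so press only as hard as is needed to drag it, and leave the tape roll, the tub and the screwdriver where they are.

Things in the scene. Friction and masses are not known exactly. Their poses are not given: they have to be found in the camera images.
- radio: Grey portable radio lying back up, fixed to the bench: 160 (x) x 260 (y) x 92 mm. Origin: centre of its underside on the bench; z up, y along its length, the way the cover opens. A thin black battery cover, a plain plate without handle, shows in an opening in the flat back (x -39 to 39, y -105 to +5 mm); past y = +5 mm is a fixed skin under which it slides.
- radio_patch (a point): Fixed point of the radio at x 0, y -83, z 91 mm (1 mm below its back), axes as the radio's: above the middle of the cover's patch of fine lines (no hold) when shut, 22 mm from the cover's free end. The plate, 77 mm wide, rests 0 to 7 mm under this point, otherwise in each radio and not measured: find it by touch. It cracks when pressed with 20 N.
- cover_slide (a joint): Travel of the cover along the radio's +y: 0 shut, 0.062 m fully open (end stops). Drag about 3.5 N: a fingertip pressing about 7 to 12 N carries it. The sloping guides let it sink 0.04 mm per mm of opening (2.5 mm when open). Under pressure the plate gives 0.11 mm per N, 1.5 mm at most, then is hard.
- radio_lip (a point): Middle of the edge of the fixed skin on the back, in the radio at x 0, y 5, z 92 mm; axes as the radio's. A fingertip on the cover must stay short of it. With the cover fully open, 47 mm of cover still shows before it.
- radio_bay (a point): Centre of the floor of the battery compartment, in the radio at x = 0, y = -76 mm, z = 41 mm; axes as the radio's. The compartment is 70 (x) x 58 (y) mm with upright walls, its floor 51 mm below the back. It is wholly uncovered when the cover is fully open.
- pack: Black battery pack, 130 g: a block 60 (x) x 46 (y) x 16 mm with an upright grip rib on top, 12 (x) x 40 (y) x 16 mm, in the middle; 32 mm high in all. Origin: centre of its underside, z up. It starts rib up on the bench and goes into the compartment with its x along the radio's x (either way round), with about 5 mm of play all round; grasp the rib across its 12 mm.
- tape: Bystander: roll of masking tape lying flat, 80 mm across, 22 mm high, hole 56 mm. Origin: centre of its underside.
- tub: Bystander: clear round tub with a lid, 96 mm across, 67 mm high. Origin: centre of its underside.
- screwdriver: Bystander: screwdriver lying on the bench. Origin: on its underside.
Things that resemble listed ones, but are neither listed nor needed, are in the scene too. There is more than one size of the pack; the job needs the smallest.

How it is judged:
By the outcome, as a careful person would: the job done as asked, in the order asked, and still so for the second after the job is handed in, with the robot touching nothing.
It also fails if it takes over 67 s, if anything falls off the work surface, if the arm or the gripper's body presses on something with over 40 N, if the wrist force passes 120 N, or if a joint passes its speed limit or range.

## Working session

There is one attempt and no reset: what is moved stays moved. The work goes in short steps, Python scripts to look and compute and a shell command to move; the robot and the scene stay as the last step left them, time stands still between calls to the robot, and variables do not carry over. Pictures are saved under pics/ and viewed, at most 10 in all, crops included, and the job is handed in when it is done.

```bash
mkdir -p pics
cat > h.py <<'E'
import numpy as np, cv2
from rig import bot,cams,models
def ray(cam,uv,z=None,d=None,st=None):
    c=cams.calibration(cam);K=np.array(c["mtx"])
    p=np.linalg.inv(K)@np.array([uv[0],uv[1],1.])
    if "R" in c:
        R=np.array(c["R"]);t=np.array(c["t"]);o=-R.T@t;v=R.T@p
    else:
        T=np.array(c["tool_from_camera"]);Rt=np.array(st["tcp_rot"]);P=np.array(st["position"])
        o=P+Rt@T[:3,3];v=Rt@T[:3,:3]@p
    s=d if d is not None else (z-o[2])/v[2]
    return o+s*v
E
python3 - <<'E'
from h import *
np.set_printoptions(precision=4,suppress=True)
s=bot.read_state();print(s["time_s"],s["position"],s["tcp_rot"],s["opening"],s["force"])
for c in ["scene","side"]:
    im,d=cams.capture(c);cv2.imwrite(f"pics/{c}0.png",im);np.save(f"{c}0.npy",d)
    for q in ["radio","radio_patch","radio_lip","radio_bay","pack","tape","tub","screwdriver"]:
        for f in (models.tip_of,models.spot_in) if q in("pack","radio") else (models.tip_of,):
            for r in f(q,c)[:4]:
                u=np.array(r["position"]);i,j=int(round(u[1])),int(round(u[0]))
                dd=d[min(max(i,0),399),min(max(j,0),639)]
                print(c,q,f.__name__[:4],round(r["conf"],2),u.round(1),ray(c,u,d=dd) if dd>0 else None)
print(bot.read_state()["time_s"])
E
```

```text
0.0 [ 0.2755 -0.5602  0.2466] [[ 0.8975  0.441  -0.0006]
 [ 0.441  -0.8975  0.0021]
 [ 0.0004 -0.0021 -1.    ]] 1.002861573586078 [-0.0357 -0.3264  0.6977]
scene radio call 0.96 [371.3 172.1] [0.566  0.0361 0.0858]
scene radio call 0.45 [254.2 284.4] [ 0.7919 -0.2488  0.0645]
scene radio call 0.77 [378.7 161.8] [0.5411 0.0609 0.0915]
scene radio_patch call 0.65 [342.2 153.6] [ 0.4916 -0.0155  0.0893]
scene radio_lip call 0.68 [339.1 154.5] [ 0.49   -0.0228  0.0864]
scene radio_lip call 0.65 [373.5 146.9] [0.4815 0.066  0.0884]
scene pack call 0.93 [326.4 237. ] [ 0.6799 -0.0925  0.0213]
scene pack call 0.89 [287.8 197.4] [ 0.5399 -0.1602  0.0162]
scene pack call 0.72 [277.4 171. ] [ 0.4463 -0.1753  0.0219]
scene pack call 0.91 [274.3 164.8] [ 0.4223 -0.1808  0.0235]
scene pack call 0.69 [327.5 231.3] [ 0.683  -0.0905  0.0445]
scene pack call 0.66 [291.3 195.8] [ 0.5352 -0.1511  0.015 ]
scene pack call 0.43 [377.3 165.4] [0.5529 0.0539 0.0918]
scene tape call 0.85 [200.  203.9] [ 0.5021 -0.3743 -0.0002]
scene tub call 0.95 [255.3 281.9] [ 0.7883 -0.2462  0.0665]
scene screwdriver call 0.85 [401.9 263.4] [0.7746 0.0462 0.0182]
side radio call 0.75 [363.4 304.6] [0.4701 0.1335 0.092 ]
side radio call 0.59 [363.3 312.4] [0.4675 0.1447 0.0908]
side radio_patch call 0.89 [372.1 229. ] [ 0.4929 -0.0225  0.0882]
side radio_lip call 0.7 [364.9 267.1] [0.4845 0.0631 0.0872]
side pack call 0.85 [429.1 223.5] [ 0.4082 -0.1494  0.0229]
side pack call 0.55 [291.1 225.8] [ 0.6543 -0.0668  0.0224]
side pack call 0.47 [364.8 218.9] [ 0.5094 -0.0418  0.0904]
side pack call 0.97 [432.8 213.6] [ 0.4048 -0.1563  0.0419]
side pack call 0.83 [289.1 222.4] [ 0.6622 -0.0761  0.0217]
side pack call 0.48 [366.2 206.3] [ 0.5312 -0.1589  0.0301]
side tape call 0.87 [392.7 170.7] [ 0.5076 -0.3271  0.0194]
side tub call 0.57 [280.5 178.6] [ 0.7381 -0.2123  0.0255]
side screwdriver call 0.92 [211.1 267.4] [0.7507 0.0647 0.0088]
1.1
```

View pics/scene0.png

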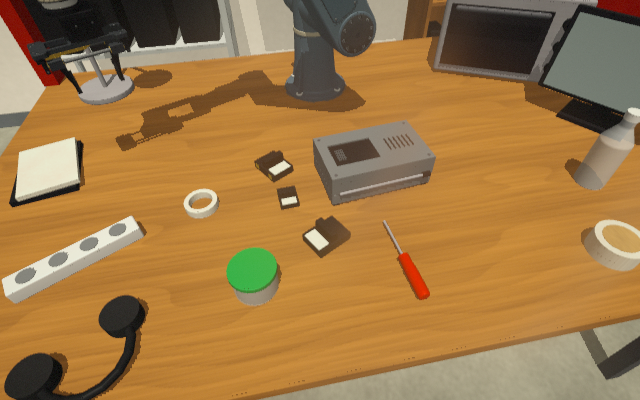

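View pics/side0.png

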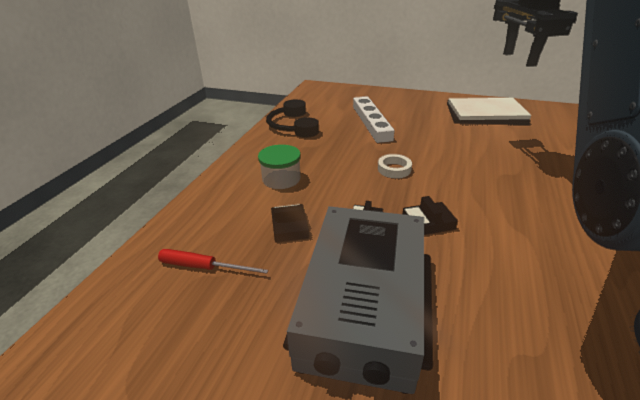

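Scene picture: radio (375,160), with the cover opening at (355,150) and grille (398,142). Pack-like things are at (275,166) large, (289,197) small and (325,236) large. The small one at (289,197), partly hidden in the side view, is the likely pack. Bystanders are the tape (200,203), tub (253,275) and screwdriver (405,265).

```bash
cat >> h.py <<'E'
def cloud(cam,d,st=None):
    v,u=np.nonzero(d>0);dd=d[v,u]
    c=cams.calibration(cam);K=np.array(c["mtx"])
    p=np.linalg.inv(K)@np.vstack([u,v,np.ones(len(u))])*dd
    if "R" in c:
        X=(np.array(c["R"]).T@(p-np.array(c["t"])[:,None])).T
    else:
        T=np.array(c["tool_from_camera"]);q=T[:3,:3]@p+T[:3,3:4]
        X=(np.array(st["tcp_rot"])@q).T+np.array(st["position"])
    return X,u,v
def rect(P):
    r=cv2.minAreaRect((P[:,:2]*1000).astype(np.float32));return r
E
python3 - <<'E'
from h import *
np.set_printoptions(precision=4,suppress=True)
print(cams.calibration("wrist")["tool_from_camera"])
for c in["scene","side"]:
    X,u,v=cloud(c,np.load(c+"0.npy"))
    m=(X[:,2]>.083)&(X[:,2]<.1)&(abs(X[:,0]-.52)<.2)&(abs(X[:,1]-.07)<.2)
    print(c,m.sum(),np.median(X[m,2]),rect(X[m]),X[m,:2].min(0),X[m,:2].max(0))
    for q in [(.43,-.17),(.54,-.155),(.68,-.085)]:
        m=(X[:,2]>.008)&(X[:,2]<.06)&(np.hypot(X[:,0]-q[0],X[:,1]-q[1])<.055)
        if m.sum()>10: print(q,m.sum(),X[m,2].max(),rect(X[m]))
E
```

```text
[[ 0.0007 -0.9599 -0.2803  0.0776]
 [ 1.      0.0005  0.0007  0.0003]
 [-0.0006 -0.2803  0.9599 -0.138 ]
 [ 0.      0.      0.      1.    ]]
scene 4675 0.09076455816019381 ((482.9559020996094, 61.44709014892578), (164.62681579589844, 261.70526123046875), 6.5288238525390625) [ 0.3895 -0.0758] [0.5784 0.2   ]
(0.43, -0.17) 596 0.04862848109894823 ((418.7122802734375, -178.58792114257812), (69.7061767578125, 67.01777648925781), 29.435195922851562)
(0.54, -0.155) 364 0.03378949048381658 ((528.88134765625, -160.35305786132812), (63.53547668457031, 46.119564056396484), 3.88140606880188)
(0.68, -0.085) 1097 0.047346372318680136 ((668.7594604492188, -90.94775390625), (66.11564636230469, 86.15966796875), 27.866870880126953)
side 16169 0.09077582696576283 ((483.765625, 61.85784149169922), (159.9541473388672, 262.90411376953125), 6.477688789367676) [ 0.3896 -0.0755] [0.5769 0.2009]
(0.43, -0.17) 846 0.04619422106382869 ((414.63580322265625, -177.84996032714844), (75.04114532470703, 67.61598205566406), 30.04389762878418)
(0.54, -0.155) 157 0.03235467179092 ((530.2092895507812, -163.96412658691406), (58.391475677490234, 37.45232009887695), 3.9553236961364746)
(0.68, -0.085) 1040 0.04662314038591599 ((667.9487915039062, -88.63351440429688), (66.1734619140625, 88.09232330322266), 27.251209259033203)
```

```bash
python3 -m handwheel '[[0.25,0.39,0,0,0,0.613],[0.25,0.39,0,0,0,0.613],[0.25,0.39,0,0,0,0.613],[0.25,0.39,0,0,0,0.613],[0.25,0.39,0,0,0,0.613],[0.25,0.39,0,0,0,0.613],[0.25,0.39,0,0,0,0.613],[0.25,0.39,0,0,0,0.613]]' -1
python3 - <<'E'
from h import *
im=cv2.imread("pics/scene0.png")[140:270,230:460]
cv2.imwrite("pics/crop.png",cv2.resize(im,None,fx=3.4,fy=3.4,interpolation=cv2.INTER_CUBIC))
E
```

```text
time_s: 1.77
position: [0.4564, -0.2785, 0.2478]
tcp_rot: [[0.108, 0.994, 0.0], [0.994, -0.108, -0.0], [-0.0, 0.001, -1.0]]
force: [1.1, -0.7, 0.1]
opening: 0.481
grasp_force: 0.0
```

View pics/crop.png

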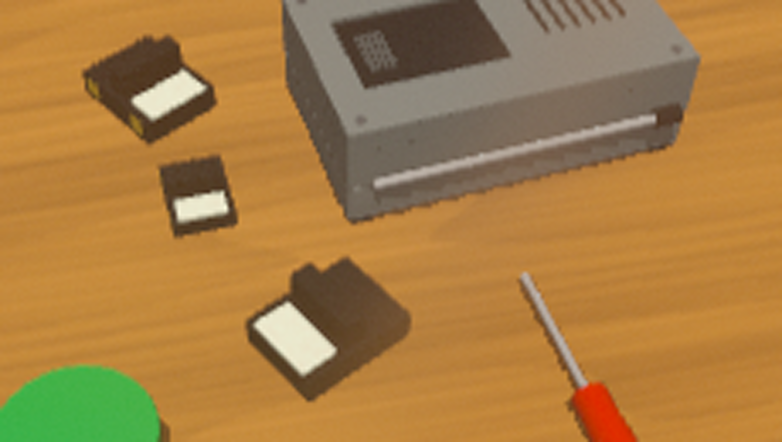

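Crop: the pack-like things are at (150,90) large, (198,195) smallest and (328,325) large. I choose (198,195), whose size measured about 60 x 46 x 32 mm as described.

```bash
python3 -m handwheel '[[0.04,0.06,0,0,0,0.06],[0.06,0.1,0,0,0,0.111],[0.06,0.1,0,0,0,0.111],[0.06,0.1,0,0,0,0.111],[0.06,0.1,0,0,0,0.111],[0.06,0.1,0,0,0,0.111],[0.06,0.1,0,0,0,0.111],[0.06,0.1,0,0,0,0.111]]' -1
python3 - <<'E'
from h import *
np.set_printoptions(precision=4,suppress=True)
s=bot.read_state();im,d=cams.capture("wrist");cv2.imwrite("pics/w0.png",im);np.save("w0.npy",d)
print(s["position"],s["tcp_rot"],s["force"])
X,u,v=cloud("wrist",d,s)
print("bench",np.median(X[(abs(X[:,2])<.006),2]))
m=(X[:,2]>.084)&(X[:,2]<.1)&(X[:,1]>-.08)
print("radio",np.median(X[m,2]),rect(X[m]))
for lo,hi in((.009,.05),(.024,.04)):
    m=(X[:,2]>lo)&(X[:,2]<hi)&(np.hypot(X[:,0]-.529,X[:,1]+.16)<.05)
    print("pack",m.sum(),X[m,2].max(),np.median(X[m,2]),rect(X[m]))
for q in["radio_patch","radio_lip","pack"]:
    for r in models.tip_of(q,"wrist")[:3]:
        print(q,r["conf"],np.round(r["position"]),ray("wrist",r["position"],z={"radio_patch":.091,"radio_lip":.092,"pack":0.0}[q],st=s))
E
```

```text
time_s: 2.43
position: [0.515, -0.1817, 0.2475]
tcp_rot: [[-0.106, 0.994, -0.0], [0.994, 0.105, -0.0], [-0.0, -0.0, -1.0]]
force: [-0.0, 0.9, 0.1]
opening: 0.007
grasp_force: 0.0
[ 0.515  -0.1817  0.2475] [[-0.1055  0.9944 -0.0001]
 [ 0.9944  0.1055 -0.0002]
 [-0.0002 -0.0001 -1.    ]] [-0.0318  0.8961  0.0943]
bench 0.0008867530218780173
radio 0.09252359672671878 ((495.23333740234375, -44.07917404174805), (160.79327392578125, 48.82225799560547), 6.410590171813965)
pack 1930 0.0349209083493906 0.01716185540536315 ((529.921142578125, -160.90504455566406), (60.088600158691406, 46.536094665527344), 3.7005410194396973)
pack 377 0.0349209083493906 0.032840579352294424 ((529.8528442382812, -160.64126586914062), (12.022184371948242, 39.95396423339844), 3.626662254333496)
pack 0.95 [239. 161.] [ 0.4108 -0.1828  0.    ]
pack 0.92 [456. 110.] [ 0.6682 -0.0932  0.    ]
pack 0.7 [334. 153.] [ 0.5286 -0.1597  0.    ]
```

View pics/w0.png

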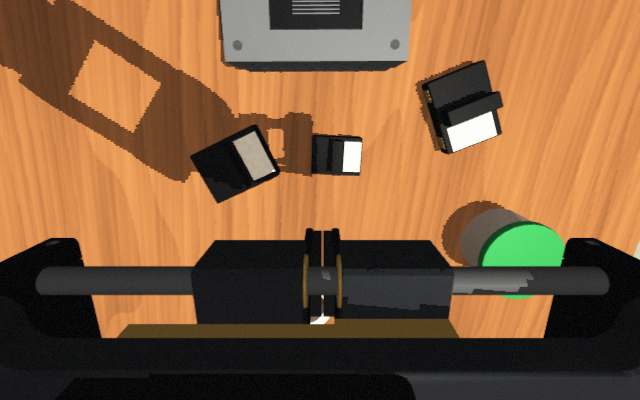

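Wrist picture: the pack is at (335,154), rib up, between the two large ones at (236,163) and (462,108). The radio end with its cover and fine lines is at (316,8). Depth gives a block of 60 x 46 mm and a rib of 12 x 40 mm, so it is the right one. Next I go above the patch.

```bash
python3 -m handwheel '[[-0.006,0.04,-0.01,0,0,0.003],[-0.012,0.08,-0.03,0,0,0.003],[-0.018,0.12,-0.06,0,0,0.003],[-0.022,0.16,-0.09,0,0,0.003],[-0.022,0.16,-0.115,0,0,0.003],[-0.022,0.16,-0.115,0,0,0.003],[-0.022,0.16,-0.115,0,0,0.003],[-0.022,0.16,-0.115,0,0,0.003]]' -1
python3 - <<'E'
from h import *
np.set_printoptions(precision=4,suppress=True)
s=bot.read_state();im,d=cams.capture("wrist");cv2.imwrite("pics/w1.png",im);np.save("w1.npy",d)
print(s["position"],s["force"])
X,u,v=cloud("wrist",d,s)
for r in models.tip_of("radio_lip","wrist")[:2]: print(r["conf"],r["position"],ray("wrist",r["position"],z=.092,st=s))
for r in models.tip_of("radio_patch","wrist")[:2]: print(r["conf"],r["position"],ray("wrist",r["position"],z=.091,st=s))
m=(X[:,2]>.08)&(X[:,2]<.1)&(X[:,1]<.3);print(rect(X[m]),np.median(X[m,2]))
a=np.radians(6.45);Y=np.array([-np.sin(a),np.cos(a)]);Xa=np.array([Y[1],-Y[0]])
q=X[:,:2]-np.array([.4927,-.0213]);yy=q@Y-.083;xx=q@Xa
for lo in range(-30,40,5):
    k=m&(abs(xx)<.03)&(yy*1000>lo)&(yy*1000<lo+5);print(lo,k.sum(),np.median(X[k,2]) if k.sum() else 0)
print(bot.read_state()["force"])
E
```

```text
time_s: 3.3
position: [0.495, -0.0214, 0.1334]
tcp_rot: [[-0.113, 0.994, 0.002], [0.994, 0.113, -0.001], [-0.001, 0.002, -1.0]]
force: [-0.7, -0.1, -0.7]
opening: 0.004
grasp_force: 0.0
[ 0.495  -0.0214  0.1334] [-0.6801 -0.1332 -0.6712]
0.9 [319.0, 84.7] [0.4842 0.066  0.092 ]
((486.9698486328125, 31.65771484375), (161.17538452148438, 151.11785888671875), 6.426174640655518) 0.09246050420507367
-30 836 0.08975762668544682
-25 920 0.08970528900116714
-20 932 0.08977435979877005
-15 941 0.08976535578424573
-10 948 0.0897093257083183
-5 1038 0.08975358541502651
0 999 0.08970413418648983
5 1099 0.0928411272136459
10 1109 0.09286178538534862
15 1156 0.09281653380802246
20 1183 0.0927819764674368
25 1186 0.0928408944348639
30 1248 0.09284208859716106
35 1296 0.09303574695653002
[-0.1982 -0.1182  0.3587]
```

```bash
python3 -m handwheel '[[-0.001,0,-0.012,0,0,0],[-0.001,0,-0.015,0,0,0],[-0.001,0,-0.016,0,0,0],[-0.001,0,-0.0165,0,0,0],[-0.001,0,-0.0165,0,0,0],[-0.001,0,-0.0165,0,0,0],[-0.001,0,-0.0165,0,0,0],[-0.001,0,-0.0165,0,0,0]]' -1
python3 -m handwheel '[[0,0,-0.0003,0,0,0],[0,0,-0.0006,0,0,0],[0,0,-0.0009,0,0,0],[0,0,-0.0012,0,0,0],[0,0,-0.0012,0,0,0],[0,0,-0.0012,0,0,0],[0,0,-0.0012,0,0,0],[0,0,-0.0012,0,0,0]]' -1
```

```text
time_s: 4.12
position: [0.4927, -0.0203, 0.1163]
tcp_rot: [[-0.114, 0.994, 0.0], [0.994, 0.114, -0.0], [-0.0, 0.0, -1.0]]
force: [-0.9, -0.5, -0.1]
opening: 0.005
grasp_force: 0.0
time_s: 4.78
position: [0.4926, -0.0203, 0.1148]
tcp_rot: [[-0.114, 0.994, -0.0], [0.994, 0.114, 0.0], [0.0, -0.0, -1.0]]
force: [-0.5, 1.2, 0.0]
opening: 0.006
grasp_force: 0.0
```

```bash
python3 -m handwheel '[[0,0,-0.0003,0,0,0],[0,0,-0.0006,0,0,0],[0,0,-0.0008,0,0,0],[0,0,-0.0008,0,0,0],[0,0,-0.0008,0,0,0],[0,0,-0.0008,0,0,0],[0,0,-0.0008,0,0,0],[0,0,-0.0008,0,0,0]]' -1 | egrep 'posi|force'
```

```text
position: [0.4926, -0.0203, 0.1141]
force: [-0.0, -0.0, 2.8]
grasp_force: 1.1
```

```bash
python3 -m handwheel '[[0,0,-0.0003,0,0,0],[0,0,-0.0006,0,0,0],[0,0,-0.0006,0,0,0],[0,0,-0.0006,0,0,0],[0,0,-0.0006,0,0,0],[0,0,-0.0006,0,0,0],[0,0,-0.0006,0,0,0],[0,0,-0.0006,0,0,0]]' -1 | egrep 'posi|force'
```

```text
position: [0.4926, -0.0203, 0.1138]
force: [-0.5, 0.0, 4.6]
grasp_force: 2.6
```

```bash
python3 -m handwheel '[[0,0,-0.0003,0,0,0],[0,0,-0.0006,0,0,0],[0,0,-0.001,0,0,0],[0,0,-0.001,0,0,0],[0,0,-0.001,0,0,0],[0,0,-0.001,0,0,0],[0,0,-0.001,0,0,0],[0,0,-0.001,0,0,0]]' -1 | egrep 'posi|force'
```

```text
position: [0.4926, -0.0203, 0.1132]
force: [-2.0, 0.0, 9.3]
grasp_force: 4.7
```

```bash
python3 -m handwheel '[[-0.0002,0.002,-0.0001,0,0,0],[-0.0006,0.005,-0.0002,0,0,0],[-0.0009,0.008,-0.0003,0,0,0],[-0.0012,0.011,-0.0004,0,0,0],[-0.0016,0.014,-0.0006,0,0,0],[-0.0019,0.017,-0.0007,0,0,0],[-0.0023,0.02,-0.0008,0,0,0],[-0.0023,0.02,-0.0008,0,0,0]]' -1 | egrep 'posi|force'
```

```text
position: [0.4904, -0.0006, 0.1125]
force: [-2.2, -1.3, 9.0]
grasp_force: 4.6
```

```bash
python3 -m handwheel '[[-0.0003,0.003,-0.0001,0,0,0],[-0.0007,0.006,-0.0002,0,0,0],[-0.001,0.009,-0.0004,0,0,0],[-0.0014,0.012,-0.0005,0,0,0],[-0.0017,0.015,-0.0006,0,0,0],[-0.0021,0.018,-0.0007,0,0,0],[-0.0024,0.021,-0.0009,0,0,0],[-0.0028,0.024,-0.001,0,0,0]]' -1 | egrep 'posi|force'
```

```text
position: [0.4878, 0.023, 0.1115]
force: [-1.6, -3.5, 8.7]
grasp_force: 4.7
```

```bash
python3 -m handwheel '[[-0.0003,0.003,-0.0001,0,0,0],[-0.0007,0.006,-0.0002,0,0,0],[-0.001,0.009,-0.0004,0,0,0],[-0.0014,0.012,-0.0005,0,0,0],[-0.0017,0.015,-0.0006,0,0,0],[-0.0021,0.018,-0.0007,0,0,0],[-0.0023,0.02,-0.0008,0,0,0],[-0.0025,0.022,-0.0008,0,0,0]]' -1 | egrep 'posi|force'
python3 - <<'E'
from h import *
s=bot.read_state();im,d=cams.capture("wrist");cv2.imwrite("pics/w2.png",im)
E
```

```text
position: [0.4863, 0.0442, 0.1108]
force: [-0.8, -6.4, 9.1]
grasp_force: 4.4
```

View pics/w2.png

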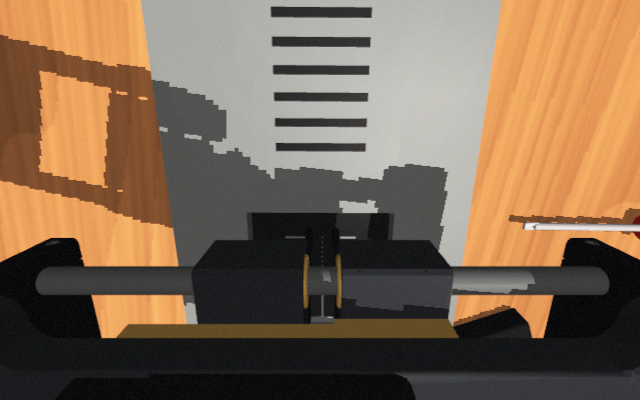

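Wrist picture: the tip is on the patch lines just short of the lip at (320,215), with the vents beyond. The y force rose to 6.4 N, which indicates the end stop. I lift, open the fingers and go above the pack.

```bash
python3 -m handwheel '[[0,0,0.03,0,0,0],[0.005,-0.01,0.07,0,0,0],[0.012,-0.045,0.07,0,0,-0.01],[0.02,-0.085,0.07,0,0,-0.02],[0.028,-0.125,0.07,0,0,-0.025],[0.036,-0.165,0.07,0,0,-0.025],[0.044,-0.205,0.06,0,0,-0.025],[0.044,-0.205,0.04,0,0,-0.025]]' 0 | egrep 'time|posi|force'
python3 - <<'E'
from h import *
np.set_printoptions(precision=4,suppress=True)
s=bot.read_state();im,d=cams.capture("side");cv2.imwrite("pics/s1.png",cv2.resize(im[180:360,220:480],None,fx=3,fy=3))
print(s["position"],np.array(s["tcp_rot"])[:2,1],s["opening"])
a=np.radians(6.45);Y=np.array([-np.sin(a),np.cos(a)]);Xa=np.array([Y[1],-Y[0]])
for c in("side","scene"):
    if c=="scene": im,d=cams.capture("scene")
    X,u,v=cloud(c,d)
    q=X[:,:2]-np.array([.4927,-.0213]);yy=q@Y-.083;xx=q@Xa
    print(c,[(lo,round(float(np.median(X[k,2])),4)) for lo in range(-116,16,4) for k in [(abs(xx)<.025)&(yy*1000>lo)&(yy*1000<lo+4)] if k.sum()>3])
E
```

```text
time_s: 9.5
position: [0.5342, -0.1684, 0.1519]
force: [1.0, -0.8, -0.1]
grasp_force: 0.0
[ 0.5342 -0.1684  0.1519] [0.9982 0.0587] 0.47621571607828
side [(-116, 0.0907), (-112, 0.0909), (-108, 0.0679), (-104, 0.0629), (-100, 0.0398), (-96, 0.04), (-44, 0.0851), (-40, 0.0853), (-36, 0.0853), (-32, 0.0854), (-28, 0.0852), (-24, 0.0855), (-20, 0.0854), (-16, 0.0856), (-12, 0.0853), (-8, 0.0853), (-4, 0.0854), (0, 0.0863), (4, 0.0905), (8, 0.091), (12, 0.0907)]
scene [(-116, 0.0913), (-112, 0.0906), (-108, 0.0913), (-84, 0.0407), (-80, 0.041), (-76, 0.0406), (-72, 0.0411), (-60, 0.0404), (-56, 0.0402), (-52, 0.0403), (-48, 0.066), (-44, 0.0823), (-40, 0.0851), (-36, 0.0857), (-32, 0.0854), (-28, 0.0857), (-24, 0.0858), (-20, 0.0857), (-16, 0.0858), (-12, 0.0861), (-8, 0.0857), (-4, 0.0855), (0, 0.0855), (4, 0.0863), (8, 0.0914), (12, 0.091)]
```

View pics/s1.png

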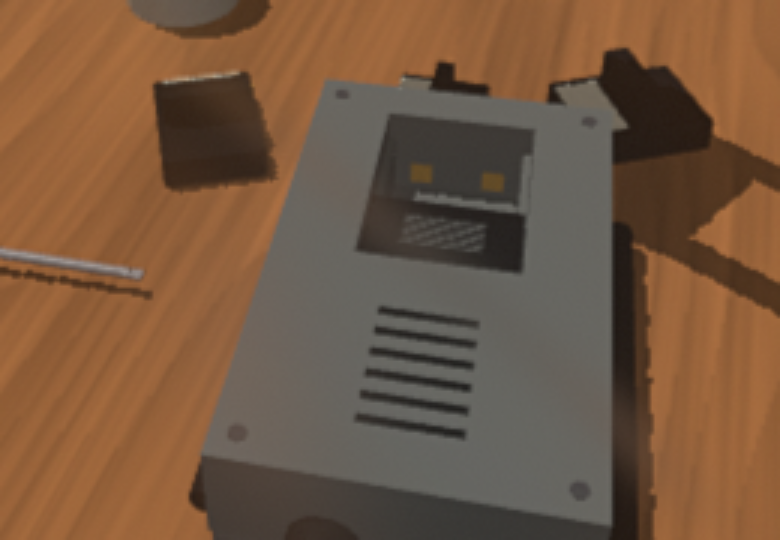

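Side crop: the cover is open. The compartment with its contacts is at (455,170), and the cover with the patch lines at (440,235) shows before the lip. Depth puts the cover's edge at y = -43 mm, which is fully open.

```bash
python3 -m handwheel '[[0,0,-0.03,0,0,0],[0,0,-0.06,0,0,0],[0,0,-0.075,0,0,0],[0,0,-0.075,0,0,0],[0,0,-0.075,0,0,0],[0,0,-0.075,0,0,0],[0,0,-0.075,0,0,0],[0,0,-0.075,0,0,0]]' 0 | egrep -v 'time'
```

```text
position: [0.5298, -0.1594, 0.0763]
tcp_rot: [[-0.064, 0.998, 0.002], [0.998, 0.064, -0.001], [-0.001, 0.002, -1.0]]
force: [0.9, 0.3, 0.0]
opening: 0.5
grasp_force: 0.0
```

```bash
python3 -m handwheel '[[0,-0.001,-0.02,0,0,0],[0,-0.001,-0.028,0,0,0],[0,-0.001,-0.032,0,0,0],[0,-0.001,-0.033,0,0,0],[0,-0.001,-0.033,0,0,0],[0,-0.001,-0.033,0,0,0],[0,-0.001,-0.033,0,0,0],[0,-0.001,-0.033,0,0,0]]' 0 | egrep  'pos|force'
python3 -m handwheel '[[0,0,0,0,0,0],[0,0,0,0,0,0],[0,0,0,0,0,0],[0,0,0,0,0,0],[0,0,0,0,0,0],[0,0,0,0,0,0],[0,0,0,0,0,0],[0,0,0,0,0,0]]' -1
```

```text
position: [0.5293, -0.1604, 0.0423]
force: [-0.0, 0.6, -0.2]
grasp_force: 0.0
time_s: 11.6
position: [0.5291, -0.1603, 0.0418]
tcp_rot: [[-0.064, 0.998, 0.0], [0.998, 0.064, -0.0], [-0.0, 0.0, -1.0]]
force: [0.8, 0.5, 0.5]
opening: 0.135
grasp_force: 30.0
```

```bash
python3 -m handwheel '[[0,0,0.03,0,0,0],[0,0,0.07,0,0,0],[0,0,0.11,0,0,0.01],[-0.01,0.036,0.115,0,0,0.02],[-0.019,0.073,0.115,0,0,0.0245],[-0.028,0.11,0.115,0,0,0.0245],[-0.037,0.146,0.115,0,0,0.0245],[-0.037,0.146,0.115,0,0,0.0245]]' -1 | egrep  'pos|force'
python3 -m handwheel '[[0,0,0,0,0,0],[0,0,0,0,0,0],[0,0,0,0,0,0],[0,0,0,0,0,0],[0,0,0,0,0,0],[0,0,0,0,0,0],[0,0,0,0,0,0],[0,0,0,0,0,0]]' -1
python3 - <<'E'
from h import *
s=bot.read_state();im,d=cams.capture("side");cv2.imwrite("pics/s2.png",cv2.resize(im[130:330,220:480],None,fx=3,fy=3))
E
```

```text
position: [0.487, -0.0082, 0.1564]
force: [-1.5, -0.1, -2.0]
grasp_force: 30.0
time_s: 12.93
position: [0.492, -0.0146, 0.1568]
tcp_rot: [[-0.112, 0.994, -0.0], [0.994, 0.112, 0.0], [0.0, -0.0, -1.0]]
force: [-0.4, -1.1, -0.7]
opening: 0.134
grasp_force: 30.0
```

View pics/s2.png

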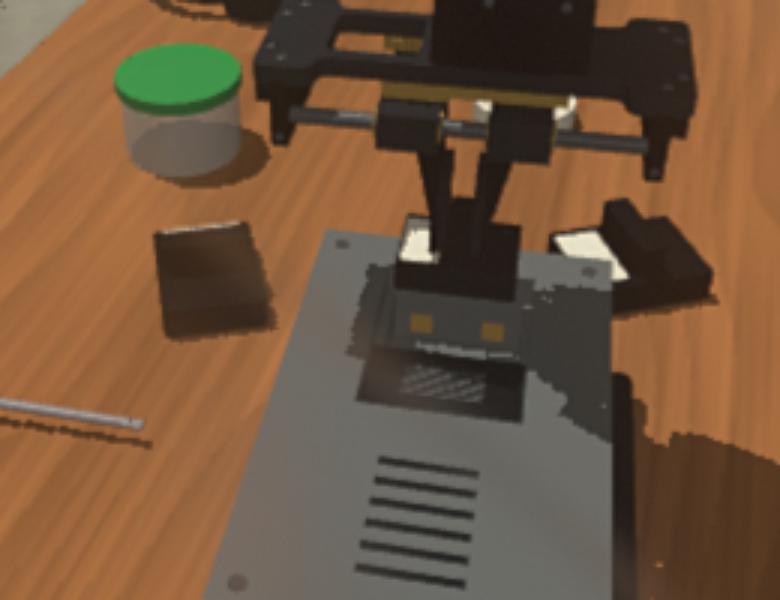

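Side crop: the pack hangs level and rib up at (460,265), above the compartment, and is clear of the cover at (440,385). I lower it.

```bash
python3 -m handwheel '[[0,0,-0.01,0,0,0],[0,0,-0.02,0,0,0],[0,0,-0.03,0,0,0],[0,0,-0.04,0,0,0],[0,0,-0.05,0,0,0],[0,0,-0.06,0,0,0],[0,0,-0.065,0,0,0],[0,0,-0.068,0,0,0]]' -1 | egrep  'pos|force'
python3 -m handwheel '[[0,0,-0.001,0,0,0],[0,0,-0.002,0,0,0],[0,0,-0.003,0,0,0],[0,0,-0.004,0,0,0],[0,0,-0.0045,0,0,0],[0,0,-0.005,0,0,0],[0,0,-0.0055,0,0,0],[0,0,-0.0055,0,0,0]]' -1 | egrep  'pos|force'
```

```text
position: [0.4917, -0.0142, 0.0879]
force: [-0.7, -0.2, -1.6]
grasp_force: 30.0
position: [0.492, -0.0142, 0.0834]
force: [0.1, 0.3, -1.3]
grasp_force: 30.0
```

```bash
python3 -m handwheel '[[0,0,-0.0005,0,0,0],[0,0,-0.001,0,0,0],[0,0,-0.001,0,0,0],[0,0,-0.001,0,0,0],[0,0,-0.001,0,0,0],[0,0,-0.001,0,0,0],[0,0,-0.001,0,0,0],[0,0,-0.001,0,0,0]]' -1 | egrep  'pos|force'
python3 -m handwheel '[[0,0,0,0,0,0],[0,0,0,0,0,0],[0,0,0,0,0,0],[0,0,0,0,0,0],[0,0,0,0,0,0],[0,0,0,0,0,0],[0,0,0,0,0,0],[0,0,0,0,0,0]]' -0.4 | egrep  'pos|force|open'
python3 -m handwheel '[[0,0,0.01,0,0,0],[0,0,0.025,0,0,0],[0,0,0.05,0,0,0],[0,0,0.08,0,0,0],[0,0,0.1,0,0,0],[0,-0.03,0.1,0,0,0],[0.01,-0.07,0.1,0,0,0],[0.01,-0.1,0.1,0,0,0]]' -0.4 | egrep  'pos|force|open'
python3 - <<'E'
from h import *
np.set_printoptions(precision=4,suppress=True)
s=bot.read_state();im,d=cams.capture("wrist");cv2.imwrite("pics/w3.png",im)
s=bot.read_state()
a=np.radians(6.45);Y=np.array([-np.sin(a),np.cos(a)]);Xa=np.array([Y[1],-Y[0]])
X,u,v=cloud("wrist",d,s)
q=X[:,:2]-np.array([.4927,-.0213]);yy=q@Y-.083;xx=q@Xa
m=(abs(xx)<.033)&(yy>-.104)&(yy<-.045)
for lo,hi in((.05,.064),(.066,.08)):
    k=m&(X[:,2]>lo)&(X[:,2]<hi);print(k.sum(),np.median(X[k,2]),rect(np.c_[xx[k],yy[k]]))
E
```

```text
position: [0.4921, -0.0143, 0.0828]
force: [-0.8, 0.3, 6.4]
grasp_force: 30.0
position: [0.4924, -0.0144, 0.0824]
force: [1.7, -0.3, 2.2]
opening: 0.298
grasp_force: 1.0
position: [0.503, -0.1159, 0.1837]
force: [1.2, -0.6, 1.0]
opening: 0.303
grasp_force: 0.0
3910 0.05728463693918598 ((-0.11389541625976562, -77.86507415771484), (51.039085388183594, 65.74329376220703), 89.74635314941406)
2110 0.07392206307024529 ((-0.10174560546875, -74.06874084472656), (55.798370361328125, 65.82999420166016), 89.94097137451172)
```

View pics/w3.png

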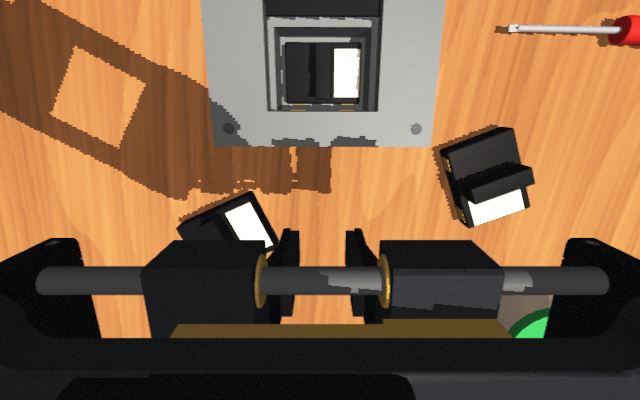

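Wrist picture: the pack sits squarely in the compartment at (322,72), rib up. Block and rib tops are at 57 and 74 mm, as they must be. Next I close the fingers and go to the cover.

```bash
python3 -m handwheel '[[-0.005,0.04,0,0,0,0],[-0.009,0.08,0,0,0,0],[-0.013,0.12,-0.01,0,0,0],[-0.0165,0.154,-0.03,0,0,0],[-0.0165,0.154,-0.05,0,0,0],[-0.0165,0.154,-0.06,0,0,0],[-0.0165,0.154,-0.06,0,0,0],[-0.0165,0.154,-0.06,0,0,0]]' -1 | egrep  'pos|force|open'
python3 -m handwheel '[[0,0,-0.002,0,0,0],[0,0,-0.004,0,0,0],[0,0,-0.005,0,0,0],[0,0,-0.006,0,0,0],[0,0,-0.006,0,0,0],[0,0,-0.006,0,0,0],[0,0,-0.006,0,0,0],[0,0,-0.006,0,0,0]]' -1 | egrep  'pos|force|open|\['
```

```text
position: [0.4843, 0.0402, 0.1221]
force: [0.0, -1.0, -0.9]
opening: 0.007
grasp_force: 0.0
position: [0.4855, 0.0397, 0.1164]
tcp_rot: [[-0.113, 0.994, 0.0], [0.994, 0.113, -0.0], [-0.0, 0.0, -1.0]]
force: [0.0, -0.2, 0.0]
opening: 0.005
grasp_force: 0.0
```

```bash
python3 -m handwheel '[[0,0,-0.002,0,0,0],[0,0,-0.003,0,0,0],[0,0,-0.004,0,0,0],[0,0,-0.0045,0,0,0],[0,0,-0.005,0,0,0],[0,0,-0.0053,0,0,0],[0,0,-0.0053,0,0,0],[0,0,-0.0053,0,0,0]]' -1 | egrep  'pos|force'
```

```text
position: [0.4854, 0.0398, 0.1114]
force: [-1.9, -0.6, 4.3]
grasp_force: 2.3
```

```bash
python3 -m handwheel '[[0,0,-0.0003,0,0,0],[0,0,-0.0006,0,0,0],[0,0,-0.001,0,0,0],[0,0,-0.001,0,0,0],[0,0,-0.001,0,0,0],[0,0,-0.001,0,0,0],[0,0,-0.001,0,0,0],[0,0,-0.001,0,0,0]]' -1 | egrep 'posi|force'
```

```text
position: [0.4854, 0.0398, 0.1108]
force: [-2.4, 0.5, 9.4]
grasp_force: 4.7
```

```bash
python3 -m handwheel '[[0.0002,-0.002,0.0001,0,0,0],[0.0006,-0.005,0.0002,0,0,0],[0.0009,-0.008,0.0003,0,0,0],[0.0012,-0.011,0.0004,0,0,0],[0.0016,-0.014,0.0006,0,0,0],[0.0019,-0.017,0.0007,0,0,0],[0.0023,-0.02,0.0008,0,0,0],[0.0025,-0.022,0.0009,0,0,0]]' -1 | egrep 'posi|force'
```

```text
position: [0.4877, 0.0184, 0.1116]
force: [-2.4, 3.9, 9.3]
grasp_force: 4.7
```

```bash
python3 -m handwheel '[[0.0003,-0.003,0.0001,0,0,0],[0.0007,-0.006,0.0002,0,0,0],[0.001,-0.009,0.0004,0,0,0],[0.0014,-0.012,0.0005,0,0,0],[0.0017,-0.015,0.0006,0,0,0],[0.0021,-0.018,0.0007,0,0,0],[0.0024,-0.021,0.0009,0,0,0],[0.0028,-0.024,0.001,0,0,0]]' -1 | egrep 'posi|force'
```

```text
position: [0.4904, -0.0054, 0.1126]
force: [-1.5, 3.7, 9.6]
grasp_force: 4.6
```

```bash
python3 -m handwheel '[[0.0003,-0.003,0.0001,0,0,0],[0.0007,-0.006,0.0002,0,0,0],[0.001,-0.009,0.0004,0,0,0],[0.0014,-0.012,0.0005,0,0,0],[0.0017,-0.015,0.0006,0,0,0],[0.002,-0.018,0.0007,0,0,0],[0.0023,-0.02,0.0007,0,0,0],[0.0025,-0.022,0.0007,0,0,0]]' -1 | egrep 'posi|force'
python3 -m handwheel '[[0,0,0.01,0,0,0],[0,0,0.03,0,0,0],[0,0,0.07,0,0,0],[0,-0.02,0.1,0,0,0],[0.01,-0.06,0.11,0,0,0],[0.01,-0.1,0.11,0,0,0],[0.01,-0.1,0.11,0,0,0],[0.01,-0.1,0.11,0,0,0]]' -1 | egrep 'time|posi|force'
python3 - <<'E'
from h import *
np.set_printoptions(precision=4,suppress=True)
im,d=cams.capture("side");cv2.imwrite("pics/s3.png",cv2.resize(im[130:330,220:480],None,fx=3,fy=3))
a=np.radians(6.45);Y=np.array([-np.sin(a),np.cos(a)]);Xa=np.array([Y[1],-Y[0]])
d0=np.load("side0.npy")
for dd in(d0,d):
    X,u,v=cloud("side",dd)
    q=X[:,:2]-np.array([.4927,-.0213]);yy=q@Y-.083;xx=q@Xa
    print([(lo,round(float(np.median(X[k,2])),4)) for lo in list(range(-114,-92,2))+[-80,-60,-40,-20,0] for k in [(abs(xx)<.025)&(yy*1000>lo)&(yy*1000<lo+2)] if k.sum()>3])
E
```

```text
position: [0.4927, -0.0266, 0.1132]
force: [-2.0, 6.4, 9.0]
grasp_force: 4.7
time_s: 21.7
position: [0.5036, -0.1306, 0.2231]
force: [0.4, 0.3, 0.3]
grasp_force: 0.0
[(-114, 0.0907), (-112, 0.0908), (-110, 0.0905), (-108, 0.091), (-106, 0.0895), (-104, 0.0885), (-102, 0.0879), (-100, 0.0879), (-98, 0.0878), (-96, 0.0879), (-94, 0.0878), (-80, 0.0879), (-60, 0.0876), (-40, 0.0877), (-20, 0.0877), (0, 0.0877)]
[(-114, 0.0908), (-112, 0.0911), (-110, 0.0905), (-108, 0.0906), (-106, 0.0897), (-104, 0.0887), (-102, 0.0877), (-100, 0.0877), (-98, 0.0876), (-96, 0.0879), (-94, 0.0879), (-80, 0.0881), (-60, 0.0875), (-40, 0.0878), (-20, 0.0878), (0, 0.0878)]
```

View pics/s3.png

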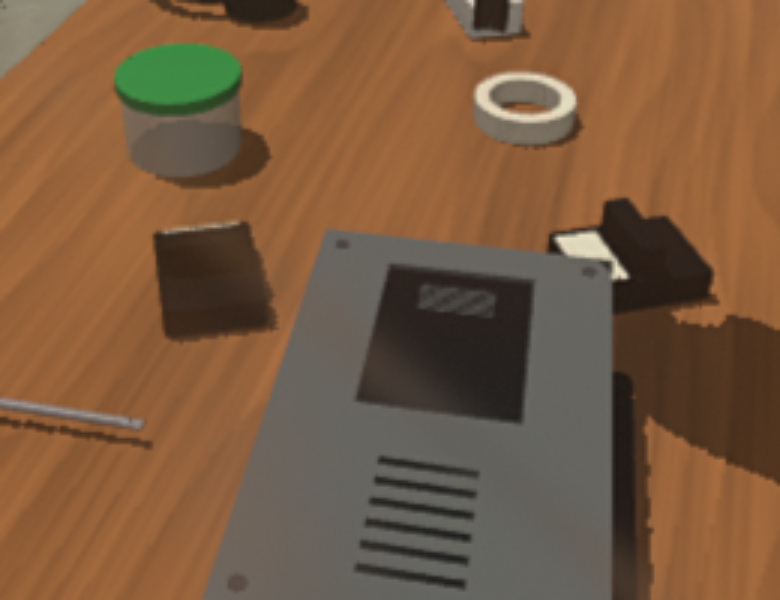

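Side crop: the cover is shut, with the patch lines back at (458,300) and the depth profile the same as at the start. The tape (525,107), tub (180,110) and screwdriver are where they were, and the robot is clear.

```bash
python3 -c "
from rig import bot
print(bot.hand_in())"
```

```text
the job is handed in; nothing more can be done
None
```

The smallest battery pack is in the radio's compartment, flat and rib up, the cover is slid fully shut over it, and the job was handed in at about 22 s; pressing readings on the cover stayed below 10 N.

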